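# Pull the filter plate for inspection

### The job

Lift the loose grey dust cover off the blue filter housing by its black knob and stand it upright in the middle of the white mat, setting it down without dropping it. Then swing the white flap on the housing all the way up and leave it open, draw the filter plate out by its yellow tab, and finish holding the plate in the gripper, upright and still over the middle of the green tray with its lower edge about 10 cm above the bench. Do not drop the plate, and leave the bottles, jars and other things standing around alone.

Things in the scene. Friction and masses are not known exactly. Their poses are not given: they have to be found in the camera images.
- cover_knob (a point): Centre of the black round upright knob (24 mm dia, 36 mm tall) on the roof of the loose grey dust cover: on its axis, 21 mm above the roof, 15 mm below the knob's top, 88 mm above the cover's lower edge. The cover hides the flap and plate at the start. Raise it at least 65 mm straight up to clear the flap's orange grip.
- cover: The same dust cover: grey box open below, 140 (x) x 150 (y) mm, roof 67 mm above its lower edge, about 0.28 kg. Origin at the centre of its open underside, z up, x and y along its sides. It starts over the housing's upper stage, its lower edge on the ledge 70 mm above the bench.
- mat_mid (a point): Centre of the top face of the fixed white mat, 200 x 200 mm and 3 mm thick, lying on the bench to the robot's left or right. Its axes are the mat's.
- housing: Fixed slate-blue filter housing; origin at the centre of its underside, z up, -x its front (small blue screen). Plinth 150 (x) x 160 (y) x 70 mm, upper stage 126 x 136 mm up to 90 mm above the bench. Well in the top 80 (x) x 100 (y) mm, floor 55 mm above the bench; mid-floor a slot 64 (x) x 11 (y) mm down to 8 mm above the bench holds the plate.
- flap (a joint): Angle of the white flap over the well, rad: 0 closed (level), 1.57 upright, stop at 1.9. Hinged along the housing's y at its far (+x) side; the free edge (robot side) swings up and over to +x. Light, stiff hinge (0.08 N m friction): it stays at any angle. Panel 106 mm hinge to free edge, 112 mm wide, 6 mm thick.
- flap_hinge (a point): Middle of the flap's hinge axis, at (56, 0, 93) mm in the housing's frame. Its axes turn with the flap; y is the hinge axis.
- flap_grip (a point): Centre of the flap's orange grip: round roller, axis along the hinge axis (y), 18 mm dia, 16 mm long, flat ends, on a narrow stem, 22 mm above the flap's face. Pinch its ends from above (closing along the housing's y); it can turn between the fingers as the flap swings. Closed: 100 mm from the hinge towards the free edge, 25 mm above the hinge axis. Its axes turn with the flap.
- plate_tab (a point): Centre of the plate's yellow grip tab, 30 (x) x 8 (y) x 32 (z) mm. z points up, y across its thickness (pinch along y). 16 mm below the tab's top, 61 mm above the plate's lower edge. In the slot it lies 69 mm above the bench, 14 mm above the well's floor. Draw straight up 50 mm to leave the slot, 85 mm to clear the housing.
- plate: The filter plate: steel-framed white plate 60 (x) x 8 (y) x 45 (z) mm with the yellow tab on top, about 0.12 kg; at the start in the slot under the closed flap. Origin at the middle of its lower edge, axes as for plate_tab.
- plate_foot (a point): Middle of the filter plate's lower edge, the same point as the origin of the plate.
- tray_mid (a point): Centre of the fixed green tray, at rim height (35 mm above the bench). Open tray 190 (x) x 150 (y) x 35 mm, on the other side of the housing from the mat. Its axes are the tray's.
- bottle_amber: Bystander, leave alone: amber glass bottle with yellow cap, 70 dia x 150 tall mm; origin at its underside.
- bottle_clear: Bystander, leave alone: clear glass bottle with blue cap, 70 dia x 140 tall mm; origin at its underside.
- beaker: Bystander, leave alone: small open glass beaker, 60 dia x 75 tall mm; origin at its underside.
- vial_jar: Bystander, leave alone: small clear jar with white cap, 36 dia x 50 tall mm; origin at its underside.
- wrench: Bystander, leave alone: flat steel wrench, 140 long, lying down (mm).
- vial_rack: Bystander, leave alone: blue vial rack, 80 x 120 x 45 mm; origin at its underside.
- wash_jar: Bystander, leave alone: small white jar with red cap, 40 dia x 60 tall mm; origin at its underside.
Mind the look-alikes: they are no part of the job. Leave any pink look-alike of the cover alone.

How it is judged:
By the outcome, as a careful person would: the job done as asked, in the order asked, and still so for the second after the job is handed in, while the arm keeps its last pose, push and grip.
It also fails if it takes over 72 s, if anything falls off the work surface, if the arm or the gripper's body presses on something with over 40 N, if the wrist force passes 120 N, or if a joint passes its speed limit or range.

### The arm

A 6-joint arm with a two-finger parallel gripper is mounted at the origin on the work surface. World frame = base frame: x ahead of the robot, y to its left, z up, the work surface at z = 0. Lengths are in m, angles in rad, forces in N, time in s.
With the tool pointing down it reaches from about 0.3 to 0.775 m from the base axis. Payload 14.6 kg.
Tool frame: the origin (TCP) lies on the centre line of the jaws, within the pads' length; the fingertips stand 19 mm ahead of it and the grasp point (between the pads) is the TCP; y points along the fingers, x is the direction in which the jaws open and shut, and the axes are right-handed (so a half turn about y gives the same grasp; the last joint's range is limited). The gripper opens to 94 mm and grips with 3 to 60 N. Pads are 16 mm wide; open, the fingers measure 119 mm over their backs; the gripper's body (75 mm by 177 mm) begins 78 mm behind the grasp point.
Start: joints at [-1.401, 0.3, 1.521, -0, 1.321, -0.067], TCP at [0.129, -0.535, 0.224] pointing down, gripper open.
Joint ranges: [-3.03, 3.03], [-0.79, 2.21], [0.23, 2.52], [-1.04, 4.18], [0, 3.07], [-2.55, 2.55]. Speed limits (rad/s): [2.22, 2.22, 2.57, 3.14, 3.14, 3.14].

### API

Orientations are given as [roll, pitch, yaw] about the fixed x, y, z axes, in that order (R = Rz(yaw) Ry(pitch) Rx(roll)).
In Python, from station import get_obs, cams, workorder gives the robot as it stands.
- The arm moves only by the shell command python3 -m handwheel 'ROWS' [FORCE]. ROWS is JSON, a list of rows, each an object of numbers: "fingers": the opening, from -1 (shut) to 1 (fully open); "x", "y", "z": the shift along the tool's x, y, z in m; "spin": the turn about the tool's y in degrees. In form: [{"fingers": .., "x": .., "y": .., "z": .., "spin": ..}, ...]. A call has exactly 10 rows; each row is the pose to reach, as a shift and turn from the pose commanded when the call began, along the tool's axes at that moment; what a row does not reach only later rows make up. A row lasts 1/10 s, in which the tool goes at most 50 mm and 8.59 degrees, less where a joint would pass 70% of its speed; a pose out of reach is approached as far as the arm can. A call with a gripper value outside its range is refused whole. The fingers move at their own pace and stop on an object; FORCE is the grip in N (left out, the last holds). Time passes only in rows, so rows that repeat a pose let the fingers close, or fill a call up. It gives the time, the measured TCP pose, the force and the opening at its end, in the units of the state.
- get_obs(): the state, without advancing time (a new reading comes with each control period).
- cams.camera(name): name is "scene" or "side" or "wrist"; returns (picture, depth): 400x640x3 uint8, red, green, blue; 400x640 float32, m along the optical axis (not along the pixel's ray), 0 where there is no reading.
- cams.get_calibration(name): a dict with "fx", "fy", "cx", "cy" (pixels), "dist" ([k1, k2, p1, p2, k3] as OpenCV has them; the pictures are not rectified), "view" (4x4, takes a point from world to camera coordinates). Camera axes: x right, y down, z forward; pixel columns grow to the right and rows downward; lengths in m; the calibration is good to about 2 mm. A picture is of the moment at which its call begins: read the wrist's pose just before it. get_calibration takes no time and is no camera call; for the wrist camera it gives the pose at the moment of the call.
- workorder.hand_in(): hands the job in, once; it reports no verdict.
The state is a dict: "time_s": time; "qpos": joint angles; "joint_vel": joint speeds; "tau": joint torques, N m; "ee_pos": TCP position; "eef_rot": TCP orientation; "force": force on the tool from outside, world axes, zero at the start; "moment": the same for the moment, N m; "grip_width": finger opening in m.
Only numpy, scipy, OpenCV 4.12 (cv2) and the standard library are available. Lean on these libraries where they do the work, as an engineer would, in place of code of your own. Each camera call takes 0.05 s, during which the arm holds its last target. There are 200 camera calls.

## Working session

There is one attempt and no reset: what is moved stays moved. The work goes in short steps, Python scripts to look and compute and a shell command to move; the robot and the scene stay as the last step left them, time stands still between calls to the robot, and variables do not carry over. Pictures are saved under pics/ and viewed, about 8 in all and at most 12, crops included, and the job is handed in when it is done.

```bash
mkdir -p pics; cat > h.py <<'E'
import numpy as np, cv2
from station import get_obs, cams, workorder
def world(name,d,cal=None):
    c=cal or cams.get_calibration(name); h,w=d.shape
    u,v=np.meshgrid(np.arange(w,dtype=float),np.arange(h,dtype=float))
    K=np.array([[c['fx'],0,c['cx']],[0,c['fy'],c['cy']],[0,0,1.]])
    p=cv2.undistortPoints(np.stack([u.ravel(),v.ravel()],1)[:,None],K,np.array(c['dist']))[:,0].reshape(h,w,2)
    P=np.dstack([p*d[...,None],d]); V=np.array(c['view'])
    W=(P-V[:3,3])@V[:3,:3]; W[d<=0]=np.nan
    return W
def snap(name):
    cal=cams.get_calibration(name); im,d=cams.camera(name)
    return im,d,world(name,d,cal)
def save(im,f): cv2.imwrite('pics/'+f,cv2.cvtColor(im,cv2.COLOR_RGB2BGR))
E
python3 - <<'E'
from h import *
o=get_obs(); print(o)
for n in ['scene','side']:
    im,d,W=snap(n); save(im,n+'0.png'); np.savez(n+'0.npz',im=im,W=W)
E
```

```text
{'time_s': 0.0, 'qpos': array([-1.40061992e+00,  3.00487515e-01,  1.52158107e+00, -2.05356041e-05,
        1.32072512e+00, -6.66019826e-02]), 'joint_vel': array([-0.00177496,  0.00047855,  0.00055042, -0.0018029 ,  0.00190548,
       -0.00015773]), 'tau': array([-3.04583218e-04, -5.31809056e+01, -3.52734554e+01,  7.08380551e-02,
        2.44027114e-02, -1.22905931e-04]), 'ee_pos': array([ 0.12896382, -0.53441167,  0.22387733]), 'eef_rot': array([-1.57073624e+00,  1.19971615e-03, -1.33401281e+00]), 'force': array([-1.15229504, -0.24571346,  0.22949469]), 'moment': array([ 0.00415988, -0.01313559,  0.02891327]), 'grip_width': 0.09414832115945622}
```

View pics/scene0.png

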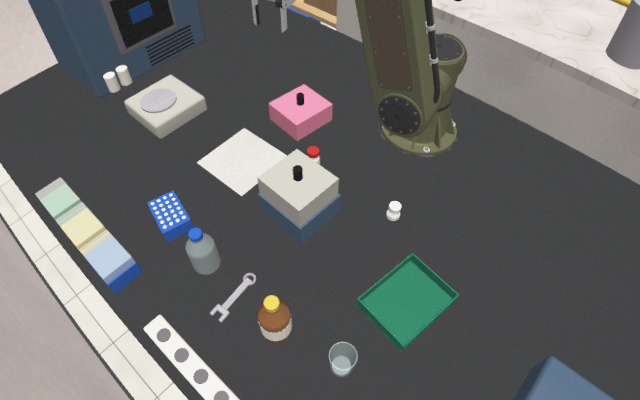

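View pics/side0.png

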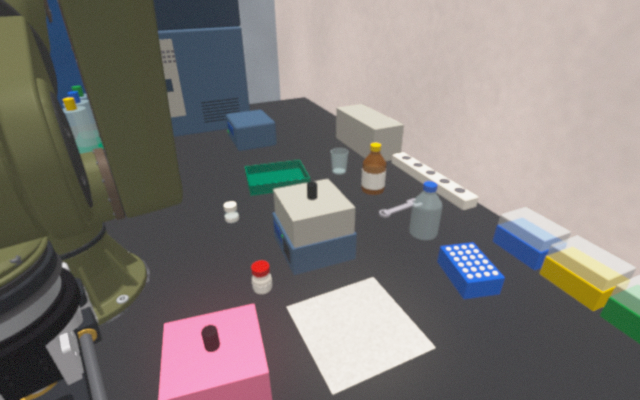

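The scene view shows two covers. The grey one, with its knob at (297,173), sits on the blue housing and is the one meant. The pink one, with its knob at (300,99), is the look-alike. The mat is at (243,160), the tray at (408,300), and the red-cap jar at (313,157) stands close by the housing. Next I'll measure, with one enlarged crop to confirm.

```bash
cat > m.py <<'E'
from h import *
def rect(P,lab):
    (c,s,a)=cv2.minAreaRect((P[:,:2]*1000).astype(np.float32)); print(lab,'c',np.round(c,1),'size',np.round(s,1),'ang',round(a,2),'z',np.round(np.nanmedian(P[:,2])*1000,1),len(P))
for n in ['scene','side']:
    f=np.load(n+'0.npz'); im=f['im'].astype(int); W=f['W']; R,G,B=im[...,0],im[...,1],im[...,2]; z=W[...,2]; 
    def near(x,y,r): return (np.hypot(W[...,0]-x,W[...,1]-y)<r)
    def big(m):
        k,l,s,c=cv2.connectedComponentsWithStats(m.astype(np.uint8)); return l==1+np.argmax(s[1:,4])
    print(n)
    for lab,(u,v) in dict(scene=dict(roof=(315,190),mat=(235,160),tray=(408,300),pink=(285,108),redcap=(313,152),whitejar=(394,207),clear=(195,235),rack=(168,210),amber=(271,303),beaker=(343,360)),side=dict(roof=(330,210),mat=(350,330),tray=(278,178),pink=(190,380),redcap=(261,268),clear=(430,187),amber=(376,147)))[n].items():
        print(lab,np.round(W[v,u]*1000))
    roof=big((abs(z-.137)<.006)&(R-B>-5)&(R>110)&(R-G<25)); rect(W[roof],'roof')
    mat=big((abs(z-.003)<.006)&(R>150)); rect(W[mat],'mat')
    tray=big((G-R>40)&(z>.028)&(z<.042)); 
    rect(W[(G-R>40)&(z>.029)&(z<.042)&(W[...,0]>.2)&(W[...,0]<.9)],'trayrim'); 
    c=np.nanmedian(W[roof],0); k=big((z>.15)&(z<.2)&near(c[0],c[1],.05)); rect(W[k],'knob')
    t=k&(z>.169); print('knobtop',np.round(np.nanmean(W[t],0)*1000,1),'mid range',np.round(W[t][:,:2].min(0)*1000),np.round(W[t][:,:2].max(0)*1000))
E
python3 m.py
python3 -c "
from h import *
a=cv2.imread('pics/scene0.png')[80:260,180:430];cv2.imwrite('pics/crop1.png',cv2.resize(a,None,fx=3,fy=3,interpolation=2))"
```

```text
scene
roof [500.  -0. 139.]
mat [ 495. -330.    5.]
tray [522. 317.   8.]
pink [ 274. -330.   68.]
redcap [ 352. -141.   60.]
whitejar [350. 145.  50.]
clear [ 781. -113.  141.]
rack [ 757. -294.   47.]
amber [781. 133. 148.]
beaker [733. 292.   5.]
roof c [500.3 -60.3] size [154.  142.2] ang 88.23 z 137.6 2557
mat c [ 476.4 -318.5] size [205.2 203.9] ang 2.47 z 3.9 3049
trayrim c [608.3  25.6] size [232.6 810.9] ang 15.2 z 34.7 642
knob c [500.3 -58.6] size [24.2 21.2] ang 16.86 z 171.3 108
knobtop [501.1 -58.7 173.3] mid range [489. -71.] [513. -48.]
side
roof [ 515. -124.  136.]
mat [ 463. -322.    3.]
tray [537. 328.   3.]
pink [ 188. -356.   66.]
redcap [ 348. -157.   61.]
clear [ 768. -131.  139.]
amber [773. 117. 148.]
roof c [500.9 -60.2] size [154.4 141.1] ang 87.85 z 135.9 2051
mat c [ 479.8 -314.1] size [204.5 206.8] ang 1.61 z 2.8 9790
trayrim c [550.7 202.1] size [ 224.9 1192.9] ang 11.47 z 32.2 306
knob c [500.2 -62.3] size [22.1 22.3] ang 54.93 z 165.3 133
knobtop [500.1 -62.7 171.6] mid range [489. -72.] [511. -48.]
```

View pics/crop1.png

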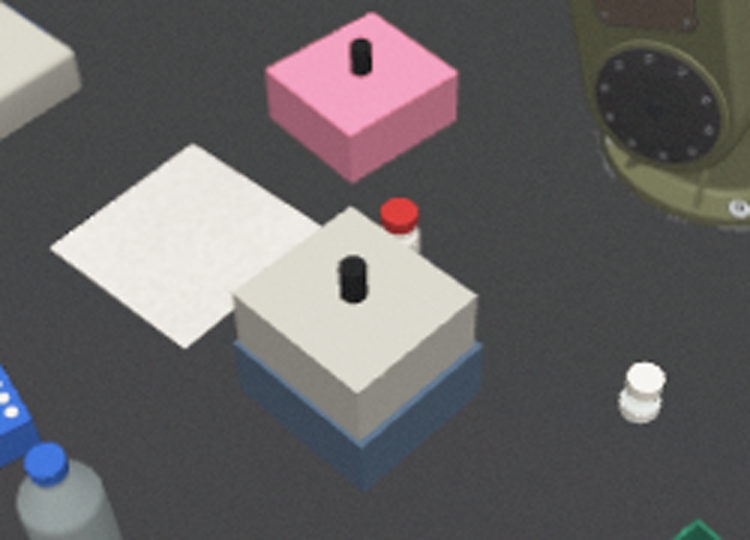

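The crop confirms the grey cover: black knob at crop (352,278), standing on the blue housing. The measurements fit the sizes given: roof 154x142 mm at z 137, knob top at z 172. The cover is at (0.500,-0.060) with yaw of about -2°, and the mat at (0.478,-0.316). A small helper will convert targets to tool-axis shifts.

```bash
cat > go.py <<'E'
import sys; from h import *
from scipy.spatial.transform import Rotation as Ro
a=[float(v) for v in sys.argv[1:]]; o=get_obs(); R=Ro.from_euler('xyz',o['eef_rot'])
print('pos',np.round(o['ee_pos'],4),'rpy deg',np.round(np.degrees(o['eef_rot']),2),'F',np.round(o['force'],1),'grip',round(float(o['grip_width']),4),'t',o['time_s'])
if a:
    s=R.inv().apply(np.array(a[:3])-o['ee_pos']); print('shift',np.round(s,4), 'spin',round(-(a[3]-np.degrees(o['eef_rot'][2])),1) if len(a)>3 else '')
E
python3 go.py 0.5 -0.06 0.26 -92
```

```text
pos [ 0.129  -0.5344  0.2239] rpy deg [-9.000e+01  6.000e-02 -7.643e+01] F [ 0.3 -0.  -0.9] grip 0.0939 t 0.1
shift [-0.3742 -0.0356  0.472 ] spin 15.6
```

```bash
python3 -m handwheel '[{"fingers":1,"x":0,"y":-0.02,"z":0,"spin":0},{"fingers":1,"x":-0.01,"y":-0.036,"z":0.013,"spin":0},{"fingers":1,"x":-0.03,"y":-0.036,"z":0.038,"spin":1},{"fingers":1,"x":-0.055,"y":-0.036,"z":0.07,"spin":2},{"fingers":1,"x":-0.085,"y":-0.036,"z":0.107,"spin":4},{"fingers":1,"x":-0.115,"y":-0.036,"z":0.145,"spin":6},{"fingers":1,"x":-0.145,"y":-0.036,"z":0.183,"spin":8},{"fingers":1,"x":-0.17,"y":-0.036,"z":0.215,"spin":10},{"fingers":1,"x":-0.185,"y":-0.036,"z":0.234,"spin":12},{"fingers":1,"x":-0.19,"y":-0.036,"z":0.24,"spin":12}]' 30; python3 go.py 0.5 -0.06 0.25 -92
```

```text
time_s: 1.1
ee_pos: [0.3187, -0.2921, 0.2604]
eef_rot: [-1.571, 0.0, -1.542]
force: [-0.3, -0.1, 0.0]
grip_width: 0.0939
pos [ 0.3187 -0.2921  0.2604] rpy deg [-9.000e+01  1.000e-02 -8.833e+01] F [-0.3 -0.1  0. ] grip 0.0939 t 1.1
shift [-0.2267  0.0105  0.188 ] spin 3.7
```

```bash
python3 -m handwheel '[{"fingers":1,"x":-0.01,"y":0,"z":0.008,"spin":0},{"fingers":1,"x":-0.035,"y":0,"z":0.028,"spin":1},{"fingers":1,"x":-0.07,"y":0,"z":0.058,"spin":2},{"fingers":1,"x":-0.11,"y":0,"z":0.09,"spin":3},{"fingers":1,"x":-0.15,"y":0,"z":0.124,"spin":3.7},{"fingers":1,"x":-0.185,"y":0.005,"z":0.154,"spin":3.7},{"fingers":1,"x":-0.212,"y":0.01,"z":0.176,"spin":3.7},{"fingers":1,"x":-0.2267,"y":0.0105,"z":0.188,"spin":3.7},{"fingers":1,"x":-0.2267,"y":0.0105,"z":0.188,"spin":3.7},{"fingers":1,"x":-0.2267,"y":0.0105,"z":0.188,"spin":3.7}]'; python3 - <<'E'
from h import *
im,d,W=snap('wrist'); save(im,'wrist1.png'); np.savez('wrist1.npz',im=im,W=W)
z=W[...,2]; k=(z>.166)&(z<.18)&(np.hypot(W[...,0]-.5,W[...,1]+.06)<.04)
print(np.round(np.c_[W[k].min(0),np.median(W[k],0),W[k].max(0)]*1000,1),k.sum())
r=(abs(z-.137)<.006); (c,s,a)=cv2.minAreaRect((W[r][:,:2]*1000).astype(np.float32)); print(c,s,a)
im,d,W=snap('scene'); np.savez('scene1.npz',im=im,W=W)
im=im.astype(int);z=W[...,2];g=(im[...,1]-im[...,0]>40)&(im[...,1]-im[...,2]>15)&(W[...,1]>.2)&(W[...,0]<.7)
P=W[g];print(np.round(np.percentile(P*1000,[1,50,99],axis=0)),len(P))
print(cv2.minAreaRect((P[P[:,2]>.02][:,:2]*1000).astype(np.float32)), cv2.minAreaRect((P[P[:,2]<.012][:,:2]*1000).astype(np.float32)))
E
python3 go.py .5 -.06 .162 -92
```

```text
time_s: 2.1
ee_pos: [0.4992, -0.0625, 0.2496]
eef_rot: [-1.572, -0.0, -1.608]
force: [-0.1, 0.5, 0.4]
grip_width: 0.0941
[[490.4 503.  513.6]
 [-72.1 -60.7 -49.2]
 [166.  174.3 176.2]] 788
(500.9811096191406, -60.31114959716797) (151.22451782226562, 141.0670928955078) 87.90291595458984
[[430. 235.   1.]
 [527. 316.   6.]
 [629. 396.  38.]] 5208
((528.8638916015625, 316.289306640625), (150.68505859375, 193.11553955078125), 81.81510925292969) ((517.849609375, 312.39154052734375), (160.65289306640625, 211.8243865966797), 81.88308715820312)
pos [ 0.4991 -0.063   0.25  ] rpy deg [-9.00e+01 -1.00e-02 -9.22e+01] F [ 0.4 -0.2 -0.2] grip 0.094 t 2.2
shift [-0.003   0.088   0.0008] spin -0.2
```

View pics/wrist1.png

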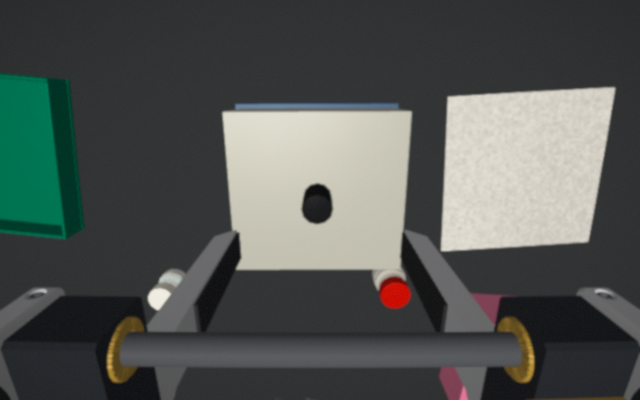

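The wrist view shows the knob at (317,203), midway between the open fingers and clear of both jars. It measures (0.501,-0.0605). The tray comes out at (0.529,0.316). Now I'll descend and grip.

```bash
python3 -m handwheel '[{"fingers":1,"x":-0.0025,"y":0.01,"z":0.002,"spin":0},{"fingers":1,"x":-0.0025,"y":0.03,"z":0.002,"spin":0},{"fingers":1,"x":-0.0025,"y":0.05,"z":0.002,"spin":0},{"fingers":1,"x":-0.0025,"y":0.068,"z":0.002,"spin":0},{"fingers":1,"x":-0.0025,"y":0.08,"z":0.002,"spin":0},{"fingers":1,"x":-0.0025,"y":0.087,"z":0.002,"spin":0},{"fingers":1,"x":-0.0025,"y":0.087,"z":0.002,"spin":0},{"fingers":-1,"x":-0.0025,"y":0.087,"z":0.002,"spin":0},{"fingers":-1,"x":-0.0025,"y":0.087,"z":0.002,"spin":0},{"fingers":-1,"x":-0.0025,"y":0.087,"z":0.002,"spin":0}]' 30; python3 -m handwheel '[{"fingers":-1,"x":0,"y":0,"z":0,"spin":0},{"fingers":-1,"x":0,"y":0,"z":0,"spin":0},{"fingers":-1,"x":0,"y":0,"z":0,"spin":0},{"fingers":-1,"x":0,"y":0,"z":0,"spin":0},{"fingers":-1,"x":0,"y":-0.002,"z":0,"spin":0},{"fingers":-1,"x":0,"y":-0.005,"z":0,"spin":0},{"fingers":-1,"x":0,"y":-0.01,"z":0,"spin":0},{"fingers":-1,"x":0,"y":-0.015,"z":0,"spin":0},{"fingers":-1,"x":0,"y":-0.02,"z":0,"spin":0},{"fingers":-1,"x":0,"y":-0.02,"z":0,"spin":0}]'; python3 go.py
```

```text
time_s: 3.2
ee_pos: [0.5018, -0.0595, 0.1635]
eef_rot: [-1.57, -0.0, -1.608]
force: [0.1, -0.1, 0.4]
grip_width: 0.0735
time_s: 4.2
ee_pos: [0.5019, -0.0595, 0.1838]
eef_rot: [-1.57, -0.0, -1.608]
force: [1.1, 0.1, -2.7]
grip_width: 0.0236
pos [ 0.5019 -0.0595  0.1838] rpy deg [-8.993e+01 -1.000e-02 -9.213e+01] F [ 1.1  0.1 -2.7] grip 0.0236 t 4.2
```

```bash
python3 -m handwheel '[{"fingers":-1,"x":0,"y":-0.005,"z":0,"spin":0},{"fingers":-1,"x":0,"y":-0.015,"z":0,"spin":0},{"fingers":-1,"x":0,"y":-0.028,"z":0,"spin":0},{"fingers":-1,"x":0,"y":-0.042,"z":0,"spin":0},{"fingers":-1,"x":0,"y":-0.056,"z":0,"spin":0},{"fingers":-1,"x":0,"y":-0.068,"z":0,"spin":0},{"fingers":-1,"x":0,"y":-0.077,"z":0,"spin":0},{"fingers":-1,"x":0,"y":-0.08,"z":0,"spin":0},{"fingers":-1,"x":0,"y":-0.08,"z":0,"spin":0},{"fingers":-1,"x":0,"y":-0.08,"z":0,"spin":0}]'; python3 go.py 0.478 -0.316 0.2638 -88; python3 - <<'E'
from h import *
im,d,W=snap('scene'); save(im[60:300,180:480],'lift.png')
z=W[...,2]; im=im.astype(int); r=(abs(z-.235)<.008)&(im[...,0]>110)&(im[...,0]-im[...,1]<25)&(np.hypot(W[...,0]-.5,W[...,1]+.06)<.12); print(cv2.minAreaRect((W[r][:,:2]*1000).astype(np.float32)),r.sum(),np.median(W[r][:,2]))
A=np.c_[W[r][:,:2],np.ones(r.sum())]; print('tilt',np.linalg.lstsq(A,W[r][:,2],rcond=None)[0])
E
```

```text
time_s: 5.2
ee_pos: [0.5014, -0.0594, 0.2624]
eef_rot: [-1.572, 0.0, -1.608]
force: [0.3, -0.6, -2.4]
grip_width: 0.0236
pos [ 0.5014 -0.0594  0.2624] rpy deg [-9.005e+01  1.000e-02 -9.213e+01] F [ 0.3 -0.6 -2.4] grip 0.0236 t 5.2
shift [ 0.2572 -0.0014 -0.0138] spin -4.1
((500.3908996582031, -60.16333770751953), (153.51663208007812, 142.13995361328125), 88.4632568359375) 2352 0.2316896816140086
tilt [-0.00234501 -0.00423353  0.23267477]
```

The cover is level, centred and hanging from the gripper. Next I'll carry it to the mat.

```bash
python3 -m handwheel '[{"fingers":-1,"x":0.005,"y":0,"z":0,"spin":0},{"fingers":-1,"x":0.02,"y":0,"z":-0.001,"spin":0},{"fingers":-1,"x":0.045,"y":0,"z":-0.002,"spin":-0.5},{"fingers":-1,"x":0.08,"y":0,"z":-0.004,"spin":-1},{"fingers":-1,"x":0.12,"y":0,"z":-0.006,"spin":-2},{"fingers":-1,"x":0.16,"y":0,"z":-0.009,"spin":-3},{"fingers":-1,"x":0.2,"y":0,"z":-0.011,"spin":-4},{"fingers":-1,"x":0.232,"y":0,"z":-0.013,"spin":-4},{"fingers":-1,"x":0.252,"y":0,"z":-0.014,"spin":-4},{"fingers":-1,"x":0.257,"y":0,"z":-0.014,"spin":-4}]'; python3 -m handwheel '[{"fingers":-1,"x":0,"y":0,"z":0,"spin":0},{"fingers":-1,"x":0,"y":0.01,"z":0,"spin":0},{"fingers":-1,"x":0,"y":0.03,"z":0,"spin":0},{"fingers":-1,"x":0,"y":0.055,"z":0,"spin":0},{"fingers":-1,"x":0,"y":0.08,"z":0,"spin":0},{"fingers":-1,"x":0,"y":0.105,"z":0,"spin":0},{"fingers":-1,"x":0,"y":0.125,"z":0,"spin":0},{"fingers":-1,"x":0,"y":0.138,"z":0,"spin":0},{"fingers":-1,"x":0,"y":0.143,"z":0,"spin":0},{"fingers":-1,"x":0,"y":0.143,"z":0,"spin":0}]'; python3 go.py .478 -.316 .0965 -88;python3 - <<'E'
from h import *
im,d,W=snap('scene'); save(im[60:300,130:480],'low.png')
z=W[...,2]; r=(abs(z-.09)<.015)&(np.hypot(W[...,0]-.48,W[...,1]+.316)<.12)&(im.min(-1)>110); print(np.percentile(z[r],[5,50,95]),r.sum())
im,d,W=snap('wrist'); z=W[...,2]; r=(abs(z-.09)<.015)&(im.min(-1)>110);print(np.percentile(z[r],[5,50,95]),r.sum())
E
```

```text
time_s: 6.25
ee_pos: [0.4768, -0.3186, 0.2624]
eef_rot: [-1.572, 0.0, -1.541]
force: [-0.5, 0.9, -3.2]
grip_width: 0.0234
time_s: 7.25
ee_pos: [0.4781, -0.3154, 0.1198]
eef_rot: [-1.571, 0.0, -1.538]
force: [0.7, -0.3, -2.0]
grip_width: 0.0236
pos [ 0.4781 -0.3154  0.1198] rpy deg [-9.002e+01  1.000e-02 -8.810e+01] F [ 0.7 -0.3 -2. ] grip 0.0236 t 7.25
shift [ 0.0006  0.0233 -0.0001] spin -0.1
[0.07994014 0.08882342 0.09196008] 1616
[0.08949196 0.09055622 0.0915762 ] 38744
```

```bash
python3 -m handwheel '[{"fingers":-1,"x":0,"y":0.004,"z":0,"spin":0},{"fingers":-1,"x":0,"y":0.01,"z":0,"spin":0},{"fingers":-1,"x":0,"y":0.014,"z":0,"spin":0},{"fingers":-1,"x":0,"y":0.017,"z":0,"spin":0},{"fingers":-1,"x":0,"y":0.018,"z":0,"spin":0},{"fingers":-1,"x":0,"y":0.019,"z":0,"spin":0},{"fingers":-1,"x":0,"y":0.02,"z":0,"spin":0},{"fingers":-1,"x":0,"y":0.021,"z":0,"spin":0},{"fingers":-1,"x":0,"y":0.021,"z":0,"spin":0},{"fingers":-1,"x":0,"y":0.021,"z":0,"spin":0}]'; python3 go.py
```

```text
time_s: 8.35
ee_pos: [0.478, -0.3158, 0.1014]
eef_rot: [-1.57, -0.001, -1.538]
force: [-12.2, 6.9, 23.3]
grip_width: 0.0234
pos [ 0.478  -0.3158  0.1014] rpy deg [-8.997e+01 -3.000e-02 -8.813e+01] F [-12.2   6.9  23.3] grip 0.0234 t 8.35
```

Contact came at TCP z 0.101, about 3–5 mm early, which fits the roof having read 3–4 mm low (a small slip in the grip). I'll relieve the push and look.

```bash
python3 -m handwheel '[{"fingers":-1,"x":0,"y":-0.001,"z":0,"spin":0},{"fingers":-1,"x":0,"y":-0.0015,"z":0,"spin":0},{"fingers":-1,"x":0,"y":-0.0015,"z":0,"spin":0},{"fingers":-1,"x":0,"y":-0.0015,"z":0,"spin":0},{"fingers":-1,"x":0,"y":-0.0015,"z":0,"spin":0},{"fingers":-1,"x":0,"y":-0.0015,"z":0,"spin":0},{"fingers":-1,"x":0,"y":-0.0015,"z":0,"spin":0},{"fingers":-1,"x":0,"y":-0.0015,"z":0,"spin":0},{"fingers":-1,"x":0,"y":-0.0015,"z":0,"spin":0},{"fingers":-1,"x":0,"y":-0.0015,"z":0,"spin":0}]'; python3 - <<'E'
from h import *
im,d,W=snap('side'); save(cv2.resize(im[180:400,130:460],None,fx=2,fy=2),'down.png')
im,d,W=snap('wrist'); z=W[...,2]; r=(abs(z-.075)<.02)&(im.min(-1)>110);print(np.percentile(z[r],[5,50,95]),r.sum())
P=W[r]; A=np.c_[P[:,:2],np.ones(len(P))]; print('tilt',np.linalg.lstsq(A,P[:,2],rcond=None)[0]);print(cv2.minAreaRect((P[:,:2]*1000).astype(np.float32)))
E
```

```text
time_s: 9.35
ee_pos: [0.478, -0.3158, 0.1014]
eef_rot: [-1.571, -0.0, -1.538]
force: [-5.6, 2.6, 8.5]
grip_width: 0.0233
[0.07046762 0.07151767 0.07254395] 38739
tilt [-2.61965286e-03 -1.06523112e-06  7.28378252e-02]
((477.6673583984375, -316.1602783203125), (140.9954833984375, 150.95932006835938), 2.1944289207458496)
```

View pics/down.png

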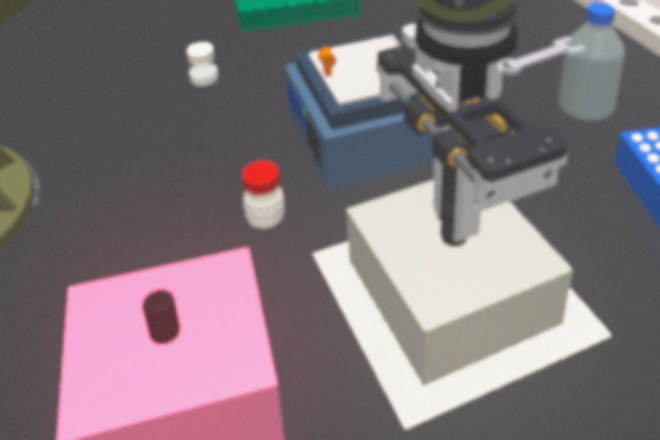

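The cover stands flat on the mat, with its roof level at z 0.071 and its centre at (0.478,-0.316). The knob is in the jaws at crop (455,235). Releasing gently.

```bash
python3 -m handwheel '[{"fingers":-1,"x":0,"y":-0.0005,"z":0,"spin":0},{"fingers":-1,"x":0,"y":-0.0007,"z":0,"spin":0},{"fingers":-0.3,"x":0,"y":-0.0007,"z":0,"spin":0},{"fingers":0,"x":0,"y":-0.0007,"z":0,"spin":0},{"fingers":0.1,"x":0,"y":-0.0007,"z":0,"spin":0},{"fingers":0.1,"x":0,"y":-0.0007,"z":0,"spin":0},{"fingers":0.1,"x":0,"y":-0.0007,"z":0,"spin":0},{"fingers":0.1,"x":0,"y":-0.01,"z":0,"spin":0},{"fingers":0.1,"x":0,"y":-0.03,"z":0,"spin":0},{"fingers":0.1,"x":0,"y":-0.06,"z":0,"spin":0}]'; python3 -m handwheel '[{"fingers":0,"x":0,"y":-0.04,"z":0,"spin":0},{"fingers":0,"x":0,"y":-0.08,"z":0,"spin":0},{"fingers":0,"x":-0.01,"y":-0.11,"z":0,"spin":0},{"fingers":0,"x":-0.03,"y":-0.12,"z":0,"spin":0},{"fingers":0,"x":-0.05,"y":-0.13,"z":0,"spin":0},{"fingers":0,"x":-0.075,"y":-0.13,"z":0,"spin":1},{"fingers":0,"x":-0.095,"y":-0.13,"z":0,"spin":2},{"fingers":0,"x":-0.1,"y":-0.13,"z":0,"spin":4},{"fingers":0,"x":-0.1,"y":-0.13,"z":0,"spin":4},{"fingers":0,"x":-0.1,"y":-0.13,"z":0,"spin":4}]'; python3 - <<'E'
from h import *
for n in ['scene','side','wrist']:
    im,d,W=snap(n); im=im.astype(int); R,G,B=im[...,0],im[...,1],im[...,2]
    np.savez(n+'2.npz',im=im,W=W)
    o=(R-B>90)&(R-G>50)&(np.hypot(W[...,0]-.47,W[...,1]+.06)<.12); P=W[o]
    print(n,'grip',len(P), np.round(np.percentile(P*1000,[2,50,98],axis=0),1) if len(P)>3 else '')
    z=W[...,2]; w=(abs(z-.096)<.006)&(im.min(-1)>130)&(np.hypot(W[...,0]-.5,W[...,1]+.06)<.12)
    if w.sum()>20: print('flap',cv2.minAreaRect((W[w][:,:2]*1000).astype(np.float32)),np.median(z[w]),w.sum())
    c=(abs(z-.071)<.008)&(im.min(-1)>110)&(np.hypot(W[...,0]-.478,W[...,1]+.316)<.12)
    if c.sum()>20: print('cover',cv2.minAreaRect((W[c][:,:2]*1000).astype(np.float32)),np.median(z[c]),c.sum())
E
python3 go.py .405 -.06 .24 -92
```

```text
time_s: 10.45
ee_pos: [0.4776, -0.3154, 0.1606]
eef_rot: [-1.573, 0.001, -1.538]
force: [1.3, 1.0, 0.0]
grip_width: 0.0517
time_s: 11.45
ee_pos: [0.4747, -0.2157, 0.2905]
eef_rot: [-1.571, 0.0, -1.607]
force: [0.0, -0.3, 0.9]
grip_width: 0.0471
scene grip 56 [[448.9 -64.6  98.7]
 [457.  -54.5 123.1]
 [463.5 -49.5 129.9]]
flap ((503.01019287109375, -59.24937438964844), (114.30607604980469, 115.162353515625), 87.78492736816406) 0.09670220157249884 1427
cover ((475.2181396484375, -315.452392578125), (144.155517578125, 153.5734100341797), 1.7485191822052002) 0.07100123007581445 1707
side grip 83 [[357.5 -67.3  -2.6]
 [452.2 -63.3 119.2]
 [460.4 -51.2 126.5]]
flap ((504.35498046875, -57.576759338378906), (120.93452453613281, 110.0242919921875), 87.60577392578125) 0.09486660196599914 1190
cover ((477.72381591796875, -315.3923034667969), (141.91807556152344, 151.71058654785156), 2.116525888442993) 0.06932605371975435 5042
wrist grip 325 [[449.5 -66.   97. ]
 [458.2 -61.  126.3]
 [465.2 -40.5 129.4]]
flap ((504.14495849609375, -57.70930862426758), (116.13716125488281, 110.83283233642578), 88.14306640625) 0.09752751793181572 10188
cover ((477.9386901855469, -316.8914794921875), (140.78759765625, 150.78289794921875), 2.046236038208008) 0.07147542345100091 14916
pos [ 0.4747 -0.2161  0.2903] rpy deg [-9.002e+01  1.000e-02 -9.213e+01] F [-0.9 -0.4  0.8] grip 0.0468 t 11.6
shift [-0.1534  0.0504 -0.0754] spin -0.1
```

The cover is still centred on the mat, and the flap and orange grip measure consistently: the grip is near (0.457,-0.058), z 0.118–0.12. I'll move above it and refine with the wrist camera.

```bash
python3 -m handwheel '[{"fingers":0,"x":-0.01,"y":0,"z":-0.001,"spin":0},{"fingers":0,"x":-0.035,"y":0.01,"z":-0.005,"spin":0},{"fingers":0,"x":-0.07,"y":0.02,"z":-0.01,"spin":0},{"fingers":0,"x":-0.105,"y":0.035,"z":-0.015,"spin":0},{"fingers":0,"x":-0.135,"y":0.05,"z":-0.02,"spin":0},{"fingers":0,"x":-0.15,"y":0.07,"z":-0.022,"spin":0},{"fingers":0,"x":-0.157,"y":0.085,"z":-0.023,"spin":0},{"fingers":0,"x":-0.157,"y":0.09,"z":-0.023,"spin":0},{"fingers":0,"x":-0.157,"y":0.09,"z":-0.023,"spin":0},{"fingers":0,"x":-0.157,"y":0.09,"z":-0.023,"spin":0}]'; python3 - <<'E'
from h import *
im,d,W=snap('wrist'); save(im,'wrist2.png'); z=W[...,2]; i=im.astype(int); R,G,B=i[...,0],i[...,1],i[...,2]
o=(R-B>80)&(R-G>40)&(z>.1)&(np.hypot(W[...,0]-.457,W[...,1]+.06)<.04); t=o&(z>.118)
for m in (o,t): print(m.sum(),np.round(np.percentile(W[m]*1000,[2,50,98],axis=0),1))
print(cv2.minAreaRect((W[t][:,:2]*1000).astype(np.float32)))
w=(abs(z-.096)<.006)&(i.min(-1)>130); print('flap',cv2.minAreaRect((W[w][:,:2]*1000).astype(np.float32)),np.median(z[w]))
s=(abs(z-.070)<.005)&(B>R+15); print('plinth',cv2.minAreaRect((W[s][:,:2]*1000).astype(np.float32)),s.sum())
s=(abs(z-.090)<.005)&(B>R+8); print('stage',cv2.minAreaRect((W[s][:,:2]*1000).astype(np.float32)),s.sum())
E
python3 go.py .457 -.058 .122 -92
```

```text
time_s: 12.6
ee_pos: [0.4579, -0.0585, 0.2012]
eef_rot: [-1.57, -0.0, -1.608]
force: [-0.2, -0.6, 0.1]
grip_width: 0.0469
534 [[450.2 -84.6 118.7]
 [460.4 -58.3 127.4]
 [484.7 -35.4 302.7]]
526 [[450.2 -84.6 119.7]
 [460.4 -58.3 127.4]
 [484.8 -35.4 302.7]]
((467.9480285644531, -59.099876403808594), (49.89029312133789, 36.61528778076172), 86.35795593261719)
flap ((500.6087646484375, -157.0267333984375), (310.26129150390625, 111.809326171875), 87.99424743652344) 0.0974597244005435
plinth ((500.22015380859375, -59.47862243652344), (161.06890869140625, 150.3535614013672), 87.96420288085938) 5877
stage ((500.1884460449219, -59.518592834472656), (136.79107666015625, 126.65658569335938), 88.23766326904297) 6380
pos [ 0.4579 -0.0585  0.2012] rpy deg [-8.994e+01 -1.000e-02 -9.217e+01] F [-0.5  0.3 -0.2] grip 0.0469 t 12.65
shift [-0.0005  0.0792 -0.001 ] spin -0.2
```

View pics/wrist2.png

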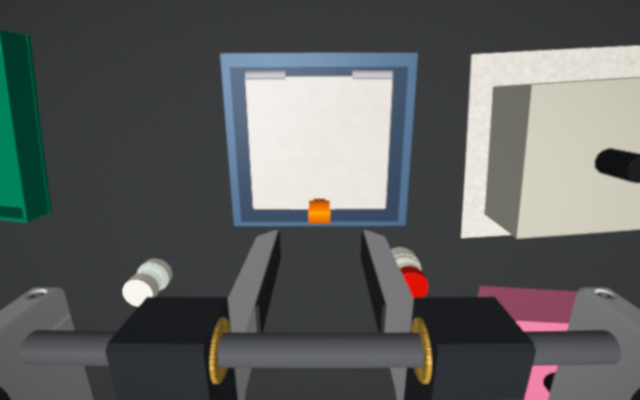

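The wrist view shows the orange grip at (320,211), centred between the fingers over the free edge of the white flap. The housing sits at (0.5003,-0.0595) with yaw -2.0°, so the grip should be at (0.4564,-0.0580,0.118), which matches. Descending and pinching with 10 N.

```bash
python3 -m handwheel '[{"fingers":0,"x":-0.0005,"y":0.01,"z":-0.0015,"spin":0},{"fingers":0,"x":-0.0005,"y":0.03,"z":-0.0015,"spin":0},{"fingers":0,"x":-0.0005,"y":0.05,"z":-0.0015,"spin":0},{"fingers":0,"x":-0.0005,"y":0.066,"z":-0.0015,"spin":0},{"fingers":0,"x":-0.0005,"y":0.076,"z":-0.0015,"spin":0},{"fingers":0,"x":-0.0005,"y":0.08,"z":-0.0015,"spin":0},{"fingers":-0.3,"x":-0.0005,"y":0.08,"z":-0.0015,"spin":0},{"fingers":-1,"x":-0.0005,"y":0.08,"z":-0.0015,"spin":0},{"fingers":-1,"x":-0.0005,"y":0.08,"z":-0.0015,"spin":0},{"fingers":-1,"x":-0.0005,"y":0.08,"z":-0.0015,"spin":0}]' 10; python3 - <<'E'
import numpy as np
# rel. tool shifts for flap angles: fwd = tool z (world +x), up = -tool y
a0=np.arctan2(25,100); r=np.hypot(100,25)
for t in np.arange(0,1.96,.05):
    a=a0+t; print(round(t,3),'y',round(-r*(np.sin(a)-np.sin(a0)),1),'z',round(r*(np.cos(a0)-np.cos(a)),1))
E
python3 go.py
```

```text
time_s: 13.65
ee_pos: [0.4564, -0.0575, 0.1209]
eef_rot: [-1.57, -0.0, -1.608]
force: [1.0, 0.1, 0.2]
grip_width: 0.0183
0.0 y -0.0 z 0.0
0.05 y -5.0 z 1.4
0.1 y -9.9 z 3.0
0.15 y -14.7 z 4.9
0.2 y -19.4 z 7.0
0.25 y -24.0 z 9.3
0.3 y -28.4 z 11.9
0.35 y -32.8 z 14.6
0.4 y -37.0 z 17.6
0.45 y -41.0 z 20.8
0.5 y -44.9 z 24.2
0.55 y -48.6 z 27.8
0.6 y -52.1 z 31.6
0.65 y -55.4 z 35.5
0.7 y -58.5 z 39.6
0.75 y -61.5 z 43.9
0.8 y -64.2 z 48.3
0.85 y -66.6 z 52.8
0.9 y -68.9 z 57.4
0.95 y -70.9 z 62.2
1.0 y -72.7 z 67.0
1.05 y -74.2 z 71.9
1.1 y -75.5 z 76.9
1.15 y -76.5 z 82.0
1.2 y -77.3 z 87.1
1.25 y -77.8 z 92.2
1.3 y -78.0 z 97.3
1.35 y -78.0 z 102.5
1.4 y -77.8 z 107.6
1.45 y -77.3 z 112.8
1.5 y -76.5 z 117.9
1.55 y -75.5 z 122.9
1.6 y -74.2 z 127.9
1.65 y -72.7 z 132.8
1.7 y -70.9 z 137.7
1.75 y -68.9 z 142.4
1.8 y -66.7 z 147.1
1.85 y -64.2 z 151.6
1.9 y -61.5 z 156.0
1.95 y -58.6 z 160.2
pos [ 0.4564 -0.0575  0.1209] rpy deg [-8.995e+01 -1.000e-02 -9.213e+01] F [1.  0.1 0.2] grip 0.0183 t 13.65
```

```bash
python3 -m handwheel '[{"fingers":-1,"x":0,"y":0,"z":0,"spin":0},{"fingers":-1,"x":0,"y":0,"z":0,"spin":0},{"fingers":-1,"x":0,"y":0,"z":0,"spin":0},{"fingers":-1,"x":0,"y":-0.005,"z":0.0014,"spin":0},{"fingers":-1,"x":0,"y":-0.0099,"z":0.003,"spin":0},{"fingers":-1,"x":0,"y":-0.0147,"z":0.0049,"spin":0},{"fingers":-1,"x":0,"y":-0.0194,"z":0.007,"spin":0},{"fingers":-1,"x":0,"y":-0.024,"z":0.0093,"spin":0},{"fingers":-1,"x":0,"y":-0.0284,"z":0.0119,"spin":0},{"fingers":-1,"x":0,"y":-0.0284,"z":0.0119,"spin":0}]'; python3 - <<'E'
from h import *
im,d,W=snap('scene'); i=im.astype(int); z=W[...,2]
w=(i.min(-1)>120)&(np.hypot(W[...,0]-.5,W[...,1]+.06)<.075)&(z>.09)&(z<.15)&(abs(W[...,1]+.06)<.05)
P=W[w]; A=np.c_[P[:,0],np.ones(len(P))]; print(len(P),np.linalg.lstsq(A,P[:,2],rcond=None)[0])
E
python3 go.py
```

```text
time_s: 14.65
ee_pos: [0.4684, -0.0579, 0.1495]
eef_rot: [-1.57, 0.0, -1.608]
force: [-0.6, 2.2, 1.9]
grip_width: 0.0157
1398 [-0.32377332  0.27619512]
pos [ 0.4682 -0.0579  0.1492] rpy deg [-89.98   0.   -92.13] F [-1.9  2.8  2.4] grip 0.0158 t 14.7
```

Flap slope reads 0.31 rad for 0.30 commanded, so the grip holds. I'll continue along the arc.

```bash
python3 -m handwheel '[{"fingers":-1,"x":0,"y":-0.0086,"z":0.0057,"spin":0},{"fingers":-1,"x":0,"y":-0.0165,"z":0.0123,"spin":0},{"fingers":-1,"x":0,"y":-0.0237,"z":0.0197,"spin":0},{"fingers":-1,"x":0,"y":-0.0301,"z":0.0277,"spin":0},{"fingers":-1,"x":0,"y":-0.0358,"z":0.0364,"spin":0},{"fingers":-1,"x":0,"y":-0.0405,"z":0.0455,"spin":0},{"fingers":-1,"x":0,"y":-0.0443,"z":0.0551,"spin":0},{"fingers":-1,"x":0,"y":-0.0471,"z":0.065,"spin":0},{"fingers":-1,"x":0,"y":-0.0489,"z":0.0752,"spin":0},{"fingers":-1,"x":0,"y":-0.0496,"z":0.0854,"spin":0}]'; python3 go.py
```

```text
time_s: 15.7
ee_pos: [0.5544, -0.061, 0.1992]
eef_rot: [-1.57, 0.0, -1.608]
force: [-1.4, 5.6, 1.0]
grip_width: 0.0159
pos [ 0.5544 -0.061   0.1992] rpy deg [-8.996e+01  1.000e-02 -9.213e+01] F [-1.4  5.6  1. ] grip 0.0159 t 15.7
```

```bash
python3 -m handwheel '[{"fingers":-1,"x":0,"y":0.0002,"z":0.0103,"spin":0},{"fingers":-1,"x":0,"y":0.0015,"z":0.0206,"spin":0},{"fingers":-1,"x":0,"y":0.0038,"z":0.0306,"spin":0},{"fingers":-1,"x":0,"y":0.0071,"z":0.0404,"spin":0},{"fingers":-1,"x":0,"y":0.0091,"z":0.0451,"spin":0},{"fingers":-1,"x":0,"y":0.0113,"z":0.0498,"spin":0},{"fingers":-1,"x":0,"y":0.0138,"z":0.0543,"spin":0},{"fingers":-1,"x":0,"y":0.0155,"z":0.057,"spin":0},{"fingers":-1,"x":0,"y":0.0155,"z":0.057,"spin":0},{"fingers":-1,"x":0,"y":0.0155,"z":0.057,"spin":0}]'; python3 - <<'E'
from h import *
im,d,W=snap('side'); save(cv2.resize(im[80:300,180:480],None,fx=2,fy=2),'flap.png')
E
python3 go.py
```

```text
time_s: 16.7
ee_pos: [0.6116, -0.063, 0.184]
eef_rot: [-1.568, 0.0, -1.608]
force: [1.7, 5.1, 2.8]
grip_width: 0.0156
pos [ 0.6116 -0.0629  0.184 ] rpy deg [-8.984e+01  1.000e-02 -9.211e+01] F [2.1 5.4 2.1] grip 0.0158 t 16.75
```

View pics/flap.png

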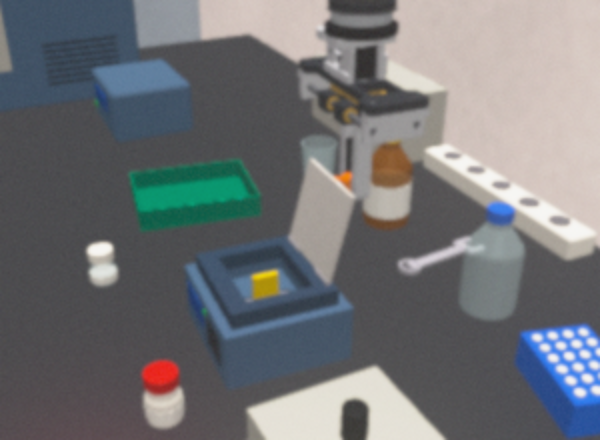

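The flap stands open past upright at crop (325,220), with the grip still in the jaws, and the yellow tab is visible at (265,283). Releasing and retreating straight up.

```bash
python3 -m handwheel '[{"fingers":-0.4,"x":0,"y":0,"z":0,"spin":0},{"fingers":0,"x":0,"y":0,"z":0,"spin":0},{"fingers":0,"x":0,"y":0,"z":0,"spin":0},{"fingers":0,"x":0,"y":0,"z":0,"spin":0},{"fingers":0,"x":0,"y":-0.01,"z":0,"spin":0},{"fingers":0,"x":0,"y":-0.03,"z":0,"spin":0},{"fingers":0,"x":0,"y":-0.06,"z":0,"spin":0},{"fingers":0,"x":0,"y":-0.085,"z":0,"spin":0},{"fingers":0,"x":0,"y":-0.095,"z":0,"spin":0},{"fingers":0,"x":0,"y":-0.095,"z":0,"spin":0}]'; python3 -m handwheel '[{"fingers":0,"x":0,"y":0,"z":-0.01,"spin":0},{"fingers":0,"x":0,"y":0,"z":-0.03,"spin":0},{"fingers":0,"x":0,"y":0,"z":-0.06,"spin":0},{"fingers":0,"x":0,"y":0,"z":-0.09,"spin":0},{"fingers":0,"x":0,"y":0,"z":-0.115,"spin":0},{"fingers":0,"x":0,"y":0,"z":-0.13,"spin":0},{"fingers":0,"x":0,"y":0.01,"z":-0.14,"spin":0},{"fingers":0,"x":0,"y":0.02,"z":-0.145,"spin":0},{"fingers":0,"x":0,"y":0.02,"z":-0.145,"spin":0},{"fingers":0,"x":0,"y":0.02,"z":-0.145,"spin":0}]'; python3 - <<'E'
from h import *
for n in ('wrist','scene','side'):
    im,d,W=snap(n); save(im,n+'3.png'); i=im.astype(int); R,G,B=i[...,0],i[...,1],i[...,2]; z=W[...,2]
    y=(R-B>80)&(G-B>50)&(np.hypot(W[...,0]-.5,W[...,1]+.06)<.05)&(z>.05)&(z<.12)
    print(n,y.sum(),np.round(np.percentile(W[y]*1000,[2,50,98],axis=0),1)); t=y&(z>.082); print(cv2.minAreaRect((W[t][:,:2]*1000).astype(np.float32)),t.sum())
    f=(i.min(-1)>100)&(z>.11)&(z<.2)&(W[...,0]>.545)&(W[...,0]<.62)&(abs(W[...,1]+.06)<.06)
    if f.sum()>30:
        P=W[f]; print('flap angle',np.degrees(np.arctan(np.linalg.lstsq(np.c_[P[:,2],np.ones(len(P))],P[:,0],rcond=None)[0][0])),f.sum(),np.round(np.percentile(P*1000,[2,50,98],axis=0)))
E
python3 go.py .5003 -.0595 .073 -92
```

```text
time_s: 17.75
ee_pos: [0.6106, -0.0633, 0.2793]
eef_rot: [-1.568, -0.0, -1.608]
force: [-0.5, -0.9, -0.4]
grip_width: 0.0473
time_s: 18.75
ee_pos: [0.4656, -0.0579, 0.2575]
eef_rot: [-1.572, 0.0, -1.608]
force: [0.4, -0.2, -0.2]
grip_width: 0.0471
wrist 257 [[486.7 -63.7  75.5]
 [502.6 -59.9  86.4]
 [516.4 -56.   88. ]]
((501.2230529785156, -59.914581298828125), (7.051592826843262, 30.454784393310547), 87.69746398925781) 245
flap angle 15.994795491304608 7933 [[ 558. -115.  114.]
 [ 574.  -62.  175.]
 [ 585.   -9.  198.]]
scene 92 [[485.9 -63.5  55.7]
 [501.  -56.1  76.9]
 [515.2 -54.1  88.1]]
((499.9287109375, -58.945308685302734), (9.586626052856445, 29.162220001220703), 87.4871826171875) 34
flap angle 12.879542283664732 391 [[ 563. -114.  113.]
 [ 577.  -48.  171.]
 [ 585.   -6.  198.]]
side 138 [[485.6 -65.1  57.9]
 [499.5 -62.4  74.2]
 [513.3 -55.3  85.4]]
((500.1442565917969, -60.290382385253906), (9.31649398803711, 29.10887908935547), 84.18341827392578) 33
flap angle 15.120838432215448 1014 [[ 557. -118.  112.]
 [ 569.  -70.  156.]
 [ 583.  -10.  195.]]
pos [ 0.4658 -0.0579  0.258 ] rpy deg [-90.    -0.   -92.13] F [-0.2  1.  -0.5] grip 0.047 t 18.9
shift [0.0003 0.185  0.0345] spin -0.1
```

View pics/wrist3.png

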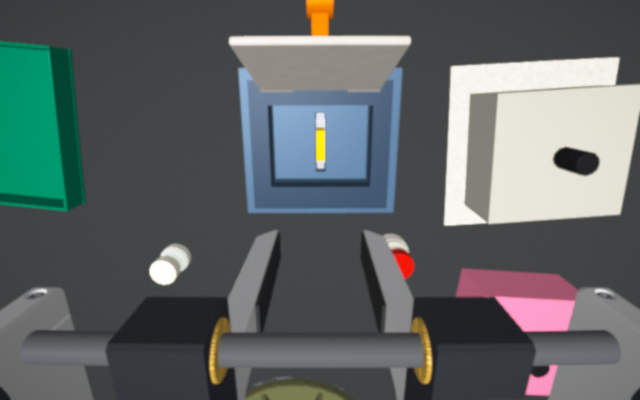

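The wrist view shows the flap open behind the well, leaning about 16° past upright (~1.85 rad). The yellow tab is at (321,145), measured (0.5005,-0.0598) with its top at z 0.086, aligned with the jaws. Moving over it and down.

```bash
python3 -m handwheel '[{"fingers":0,"x":0.0005,"y":0.01,"z":0.01,"spin":0},{"fingers":0,"x":0.0005,"y":0.025,"z":0.025,"spin":0},{"fingers":0,"x":0.0005,"y":0.045,"z":0.0345,"spin":0},{"fingers":0,"x":0.0005,"y":0.07,"z":0.0345,"spin":0},{"fingers":0,"x":0.0005,"y":0.095,"z":0.0345,"spin":0},{"fingers":0,"x":0.0005,"y":0.12,"z":0.0345,"spin":0},{"fingers":0,"x":0.0005,"y":0.14,"z":0.0345,"spin":0},{"fingers":0,"x":0.0005,"y":0.15,"z":0.0345,"spin":0},{"fingers":0,"x":0.0005,"y":0.15,"z":0.0345,"spin":0},{"fingers":0,"x":0.0005,"y":0.15,"z":0.0345,"spin":0}]'; python3 go.py .5005 -.0598 .078 -92
```

```text
time_s: 19.9
ee_pos: [0.5004, -0.0597, 0.1087]
eef_rot: [-1.57, -0.0, -1.608]
force: [-0.4, 0.1, 0.4]
grip_width: 0.0469
pos [ 0.5004 -0.0597  0.1087] rpy deg [-8.995e+01 -1.000e-02 -9.213e+01] F [-0.4  0.1  0.4] grip 0.0469 t 19.9
shift [0.0001 0.0307 0.0001] spin -0.1
```

```bash
python3 -m handwheel '[{"fingers":0,"x":0,"y":0.008,"z":0,"spin":0},{"fingers":0,"x":0,"y":0.02,"z":0,"spin":0},{"fingers":0,"x":0,"y":0.028,"z":0,"spin":0},{"fingers":0,"x":0,"y":0.0305,"z":0,"spin":0},{"fingers":0,"x":0,"y":0.0305,"z":0,"spin":0},{"fingers":-0.4,"x":0,"y":0.0305,"z":0,"spin":0},{"fingers":-1,"x":0,"y":0.0305,"z":0,"spin":0},{"fingers":-1,"x":0,"y":0.0305,"z":0,"spin":0},{"fingers":-1,"x":0,"y":0.0305,"z":0,"spin":0},{"fingers":-1,"x":0,"y":0.0305,"z":0,"spin":0}]' 40;  python3 -m handwheel '[{"fingers":-1,"x":0,"y":0,"z":0,"spin":0},{"fingers":-1,"x":0,"y":0,"z":0,"spin":0},{"fingers":-1,"x":0,"y":0,"z":0,"spin":0},{"fingers":-1,"x":0,"y":-0.001,"z":0,"spin":0},{"fingers":-1,"x":0,"y":-0.003,"z":0,"spin":0},{"fingers":-1,"x":0,"y":-0.006,"z":0,"spin":0},{"fingers":-1,"x":0,"y":-0.01,"z":0,"spin":0},{"fingers":-1,"x":0,"y":-0.015,"z":0,"spin":0},{"fingers":-1,"x":0,"y":-0.02,"z":0,"spin":0},{"fingers":-1,"x":0,"y":-0.02,"z":0,"spin":0}]'; python3 go.py
```

```text
time_s: 20.9
ee_pos: [0.4999, -0.0596, 0.0776]
eef_rot: [-1.571, -0.0, -1.608]
force: [-0.1, -0.5, 0.2]
grip_width: 0.0101
time_s: 21.9
ee_pos: [0.5003, -0.0597, 0.0983]
eef_rot: [-1.569, -0.0, -1.608]
force: [0.2, -0.5, -0.2]
grip_width: 0.0076
pos [ 0.5003 -0.0597  0.0983] rpy deg [-8.992e+01 -1.000e-02 -9.213e+01] F [ 0.2 -0.5 -0.2] grip 0.0076 t 21.9
```

```bash
python3 -m handwheel '[{"fingers":-1,"x":0,"y":-0.004,"z":0,"spin":0},{"fingers":-1,"x":0,"y":-0.012,"z":0,"spin":0},{"fingers":-1,"x":0,"y":-0.024,"z":0,"spin":0},{"fingers":-1,"x":0,"y":-0.038,"z":0,"spin":0},{"fingers":-1,"x":0,"y":-0.053,"z":0,"spin":0},{"fingers":-1,"x":0,"y":-0.068,"z":0,"spin":0},{"fingers":-1,"x":0,"y":-0.082,"z":0,"spin":0},{"fingers":-1,"x":0,"y":-0.093,"z":0,"spin":0},{"fingers":-1,"x":0,"y":-0.1,"z":0,"spin":0},{"fingers":-1,"x":0,"y":-0.1,"z":0,"spin":0}]'; python3 - <<'E'
from h import *
im,d,W=snap('side'); save(cv2.resize(im[80:300,180:480],None,fx=2,fy=2),'plate.png')
z=W[...,2]; m=(np.hypot(W[...,0]-.5,W[...,1]+.06)<.05)&(z>.1)&(z<.17); P=W[m]*1000; print(len(P),np.round(np.percentile(P,[1,50,99],axis=0)))
E
python3 go.py .529 .316 .185 -92
```

```text
time_s: 22.9
ee_pos: [0.5002, -0.0597, 0.1984]
eef_rot: [-1.569, -0.0, -1.608]
force: [-0.8, 0.3, -1.0]
grip_width: 0.0078
444 [[471. -67. 128.]
 [499. -64. 150.]
 [531. -57. 170.]]
pos [ 0.4999 -0.0596  0.1976] rpy deg [-89.98  -0.   -92.13] F [-0.6  0.8 -1.4] grip 0.0076 t 22.95
shift [-0.3764  0.0126  0.0151] spin -0.1
```

View pics/plate.png

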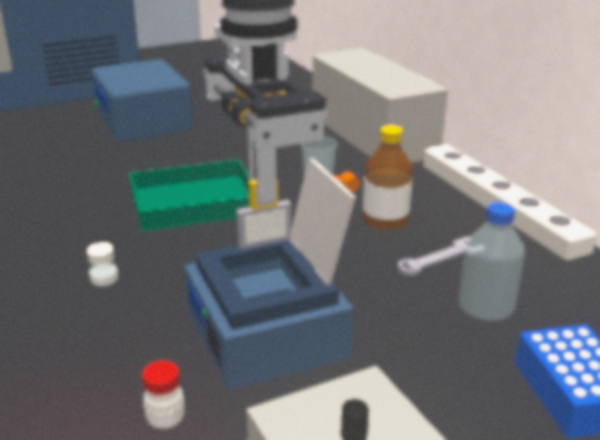

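The plate hangs upright from the jaws with its lower edge at z 0.128, clear of the housing, and the flap is still open. Carrying it to the tray.

```bash
python3 -m handwheel '[{"fingers":-1,"x":-0.004,"y":0,"z":0,"spin":0},{"fingers":-1,"x":-0.014,"y":0,"z":0.001,"spin":0},{"fingers":-1,"x":-0.03,"y":0,"z":0.001,"spin":0},{"fingers":-1,"x":-0.052,"y":0,"z":0.002,"spin":0},{"fingers":-1,"x":-0.078,"y":0,"z":0.003,"spin":0},{"fingers":-1,"x":-0.106,"y":0,"z":0.004,"spin":0},{"fingers":-1,"x":-0.134,"y":0,"z":0.005,"spin":0},{"fingers":-1,"x":-0.162,"y":0,"z":0.006,"spin":0},{"fingers":-1,"x":-0.19,"y":0,"z":0.007,"spin":0},{"fingers":-1,"x":-0.218,"y":0,"z":0.008,"spin":0}]';python3 -m handwheel '[{"fingers":-1,"x":-0.028,"y":0,"z":0.001,"spin":0},{"fingers":-1,"x":-0.056,"y":0,"z":0.002,"spin":0},{"fingers":-1,"x":-0.084,"y":0,"z":0.003,"spin":0},{"fingers":-1,"x":-0.11,"y":0,"z":0.004,"spin":0},{"fingers":-1,"x":-0.132,"y":0,"z":0.005,"spin":0},{"fingers":-1,"x":-0.148,"y":0,"z":0.006,"spin":0},{"fingers":-1,"x":-0.156,"y":0,"z":0.007,"spin":0},{"fingers":-1,"x":-0.158,"y":0,"z":0.007,"spin":0},{"fingers":-1,"x":-0.158,"y":0,"z":0.007,"spin":0},{"fingers":-1,"x":-0.158,"y":0,"z":0.007,"spin":0}]'; python3 go.py .529 .316 .170 -92; python3 - <<'E'
from h import *
for n in ('scene','side','wrist'):
    im,d,W=snap(n); i=im.astype(int); R,G,B=i[...,0],i[...,1],i[...,2]; z=W[...,2]
    g=(G-R>40)&(G-B>15)&(z>.028)&(z<.045)&(W[...,1]>.2)&(W[...,0]<.7)
    if g.sum()>30: print(n,'rim',cv2.minAreaRect((W[g][:,:2]*1000).astype(np.float32)))
E
```

```text
time_s: 23.95
ee_pos: [0.5156, 0.1598, 0.197]
eef_rot: [-1.572, -0.0, -1.608]
force: [0.5, -0.4, -0.8]
grip_width: 0.0078
time_s: 24.95
ee_pos: [0.529, 0.3148, 0.1975]
eef_rot: [-1.571, -0.0, -1.609]
force: [-0.0, 0.3, -1.3]
grip_width: 0.0079
pos [0.529  0.3148 0.1975] rpy deg [-9.000e+01 -1.000e-02 -9.218e+01] F [-0.   0.3 -1.3] grip 0.0079 t 24.95
shift [-0.0012  0.0275 -0.    ] spin -0.2
scene rim ((528.7383422851562, 316.158447265625), (150.9697723388672, 193.53602600097656), 81.74617767333984)
side rim ((333.70166015625, 641.7068481445312), (390.6573791503906, 980.9326171875), 42.92544174194336)
wrist rim ((529.9707641601562, 315.35760498046875), (150.5927276611328, 190.34170532226562), 81.87763977050781)
```

Tray centre is confirmed at (0.529,0.316). I'll lower to put the plate's foot at z 0.10 and hold.

```bash
python3 -m handwheel '[{"fingers":-1,"x":-0.001,"y":0.003,"z":0,"spin":0},{"fingers":-1,"x":-0.001,"y":0.009,"z":0,"spin":0},{"fingers":-1,"x":-0.001,"y":0.016,"z":0,"spin":0},{"fingers":-1,"x":-0.001,"y":0.022,"z":0,"spin":0},{"fingers":-1,"x":-0.001,"y":0.026,"z":0,"spin":0},{"fingers":-1,"x":-0.001,"y":0.0275,"z":0,"spin":0},{"fingers":-1,"x":-0.001,"y":0.0275,"z":0,"spin":0},{"fingers":-1,"x":-0.001,"y":0.0275,"z":0,"spin":0},{"fingers":-1,"x":-0.001,"y":0.0275,"z":0,"spin":0},{"fingers":-1,"x":-0.001,"y":0.0275,"z":0,"spin":0}]'; python3 go.py; python3 - <<'E'
from h import *
im,d,W=snap('scene'); save(im,'end.png')
for n in ('scene','side'):
    im,d,W=snap(n); z=W[...,2]; m=(np.hypot(W[...,0]-.529,W[...,1]-.316)<.05)&(z>.06)&(z<.142); P=W[m]*1000
    print(n,len(P),np.round(np.percentile(P,[1,50,99],axis=0)))
    if len(P)>20: print('dxy/dz',np.linalg.lstsq(np.c_[P[:,2],P[:,0],np.ones(len(P))],P[:,1],rcond=None)[0])
E
```

```text
time_s: 26.1
ee_pos: [0.529, 0.3166, 0.1702]
eef_rot: [-1.57, 0.0, -1.608]
force: [0.1, -0.2, -1.1]
grip_width: 0.0077
pos [0.529  0.3166 0.1702] rpy deg [-8.998e+01  1.000e-02 -9.213e+01] F [ 0.1 -0.2 -1.1] grip 0.0077 t 26.1
scene 86 [[515. 311. 102.]
 [554. 319. 122.]
 [560. 321. 142.]]
dxy/dz [ 3.58503688e-03 -1.56954742e-01  4.03598393e+02]
side 250 [[499. 308.  99.]
 [528. 312. 121.]
 [558. 318. 141.]]
dxy/dz [-3.43003913e-02 -3.56909938e-02  3.35104192e+02]
```

View pics/end.png

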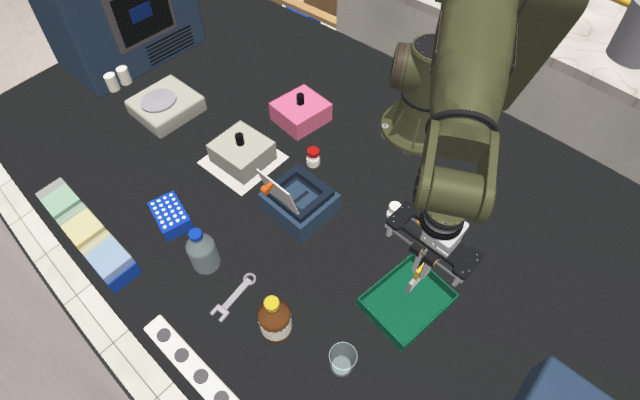

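The end view shows the cover on the mat at (241,152), the flap open at (278,190), and the plate held over the tray at (415,280). The bystanders are untouched. The plate's lower edge is at z 0.10, its centre at (0.528,0.315), and it is upright and still, so I'm handing in.

```bash
python3 -c "
from station import workorder; print(workorder.hand_in())"
```

```text
the job is handed in; nothing more can be done
None
```

The job is done and handed in at about 26 s on the robot's clock. No verdict was reported.

- **Cover:** it stands upright on the mat, measured at (0.478, -0.316), which matches the mat's centre to within about 3 mm. It slipped a few mm down in the jaws while being carried and touched the mat about 3–5 mm early, with a push of about 23 N. I eased that off before releasing it, so it was not dropped.
- **Flap:** it is open and staying there. The cameras put it 13–16° past upright, so about 1.80–1.85 rad against the stop at 1.9. I did not press it into the stop.
- **Plate:** it is held by its tab at 40 N over the tray's centre (TCP at 0.529, 0.317), with its lower edge at about z 0.10. It is upright and still to within measurement: the side camera suggested up to 2° of lean, the scene camera none.
- **Bystanders:** the bottles, jars and the pink cover look untouched in the last picture. The small white-capped jar is partly hidden behind the gripper there, but no move came near it.

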